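# Pull the dust extractor's filter and hold it over the waste tub

### The arm

A 7-joint arm with a two-finger parallel gripper is mounted at the origin on the work surface. World frame = base frame: x ahead of the robot, y to its left, z up, the work surface at z = 0. Lengths are in m, angles in rad, forces in N, time in s.
With the tool pointing down it reaches from about 0.35 to 0.9 m from the base axis. Payload 8.1 kg.
Tool frame: the origin (TCP) lies on the centre line of the jaws, within the pads' length; the fingertips stand 14 mm ahead of it and the grasp point (between the pads) lies 5 mm behind it; z points along the fingers, y is the direction in which the jaws open and shut (so a half turn about z gives the same grasp; the last joint's range is limited). The gripper opens to 92 mm and grips with 3 to 60 N. Pads are 19 mm wide; open, the fingers measure 130 mm over their backs; the gripper's body (75 mm by 190 mm) begins 47 mm behind the grasp point.
Start: joints at [-1.428, 0.434, 0.025, 1.573, -0.012, 1.134, -0.075], TCP at [0.152, 0.606, 0.208] pointing down, gripper open.
Joint ranges: [-2.62, 2.62], [-0.44, 2.09], [-1.27, 1.32], [0.08, 2.57], [-1.32, 4.46], [0.12, 2], [-2.74, 2.74]. Speed limits (rad/s): [2.22, 2.22, 3.01, 3.01, 3.14, 3.14, 3.14].

### API

Orientations are given as a rotation vector (axis times angle).
In Python, from cell import arm, optics gives the robot as it stands.
- The arm moves only by the shell command python3 -m creep 'ROWS' [FORCE]. ROWS is JSON, a list of rows, each an object with "translation": the shift along the tool's x, y, z in m, a list of three; "rot": the turn, a rotation vector about the tool's x, y, z in degrees, a list of three; "jaw": the finger opening in m, from 0 to 0.0918. In form: [{"translation": [x, y, z], "rot": [wx, wy, wz], "jaw": jaw}, ...]. A call has 1 to 12 rows; each row shifts and turns the commanded pose from where the row before left it, along the tool's axes as they then stand; what a row does not reach is not made up. A row lasts 1/12 s, in which the tool goes at most 41.7 mm and 7.16 degrees, less where a joint would pass 70% of its speed; a pose out of reach is approached as far as the arm can. A call is refused whole if a number of a shift passes 0.0417 or a number of a turn 7.16, either way. A call with a gripper value outside its range is refused whole. The fingers move at their own pace and stop on an object; FORCE is the grip in N (left out, the last holds). Time passes only in rows, so rows that do not move let the fingers close. It gives the time, the measured TCP pose, the force and the opening at its end, in the units of the state.
- arm.observe(): the state, without advancing time (a new reading comes with each control period).
- optics.get_image(name): name is "side" or "top"; returns the picture (384x512x3 uint8, red, green, blue); there is no depth.
- optics.camera_info(name): a dict with "fx", "fy", "cx", "cy" (pixels), "R" (3x3) and "t" (3): a world point X has camera coordinates R X + t. Camera axes: x right, y down, z forward; pixel columns grow to the right and rows downward; lengths in m; the calibration is good to about 2 mm. A picture is of the moment at which its call begins. camera_info takes no time and is no camera call.
- arm.sign_off(): hands the job in, once; it reports no verdict.
Trained networks look in the newest picture that a camera, given by its name, has taken for a name from the list of things; names that differ only in an ending like _2 or _b are one class to them, and where a whole thing is asked for, a point or a joint stands for the part that bears it (a point fixed in the world has none). Each returns a list of dicts, best first, with "score" (0 to 1); they miss things now and then, are a little off and sometimes report something else, mostly with a low value. They report only what shows in the picture. A call takes as long as a camera call.
- optics.boxes_of(camera, thing): "location" ([column, row] in pixels, amid what is visible of it).
- optics.pinpoint(camera, thing): "location" ([column, row] in pixels: a listed point, or the origin of a listed thing).
The state is a dict: "clock": time; "joints": joint angles; "dq": joint speeds; "joint_efforts": joint torques, N m; "position": TCP position; "ee_rot": TCP orientation; "force": force on the tool from outside, world axes, zero at the start; "ft_torque": the same for the moment, N m; "width": opening from 0.0 (shut) to 1.0 (fully open).
Only numpy, scipy, OpenCV 4.12 (cv2) and the standard library are available. Lean on these libraries where they do the work, as an engineer would, in place of code of your own. Each camera call takes 0.05 s, during which the arm holds its last target.

### The job

Pull the filter of the dust extractor on the bench: take the black flap on its top by the pull bar, swing it up and back until it stands about upright and leave it open, then draw the filter cassette under it straight up out of the machine by its grip fin. Carry the dusty cassette level to the open waste tub with the wood chips and finish while still holding it there, level and still, a little above the rim over the middle of the tub and touching nothing else, ready to be brushed off. Do not drop it or put it down, and leave the other things on the bench where they are.

Things in the scene. Friction and masses are not known exactly. Their poses are not given: they have to be found in the camera images.
- extractor: compact dust extractor, grey head on black container, fixed, 340 (x, front to back) x 300 (y) x 190 mm to the head's flat top. Origin: middle of the underside, on the bench; x points from front to back, z up. A black filter flap lies on the front half of the top; behind it (x over +45 mm) the motor cover is 18 mm higher, and a carry handle at x +145 mm reaches 263 mm above the bench.
- bay (a point): middle of the filter bay's mouth under the flap, level with the head's top, 52.5 mm in front of the extractor's origin; axes as the extractor's. Mouth 106 (x) x 156 (y) mm, 46 mm deep to the ledge on which the filter's flange lies; below it a well that takes the pleated block.
- flap (a joint): flap angle, rad: 0 shut, starts at 0 to 0.15, about 1.57 upright, stop at 1.75 leaning back. Hinged along the extractor's y axis at its back edge: the front edge swings up and to the back. A friction hinge (about 0.16 N m) keeps it at any angle.
- flap_hinge (a point): middle of the flap's hinge line, on the head's top, 190 mm above the bench, 20 mm behind the extractor's origin; fixed, axes as the extractor's. The flap is 135 mm long from here to its front edge, 176 wide, 8 thick.
- flap_bar (a point): middle of the flap's pull bar: round aluminium bar 12 mm thick, 84 mm long along the extractor's y axis, on two end posts. Flap shut: 127 mm in front of the hinge line, 40 mm above it, 26 mm free between the bar's underside and the flap, whose edge is 8 mm further forward. Pinched from above it can turn between the fingers. Moves with the flap, axes the flap's.
- filter_center (a point): centre (half-way up) of the loose filter cassette, hidden under the flap: pleated block 84 (x) x 130 (y) x 38 mm, dark flange 100 x 146 x 6 mm above it, upright grip fin on top; 78 mm tall, about 0.22 kg. Axes as the extractor's when seated. Its underside is then 106 mm above the bench; 3 to 5 mm play all round; it comes straight up and is clear after 85 mm.
- filter_grip (a point): where to grip the cassette: in its upright grey fin, 11 mm below the fin's top, 23 mm above the flange, 67 mm above the cassette's underside. Fin 12 mm thick (y), 56 long (x), 34 tall. When seated the fin's top is 6 mm below the head's top, with 72 mm free to the bay wall on both sides in y.
- filter: the same cassette as a whole; origin in the middle of its underside, axes as filter_center
- tub: open black waste tub with wood chips in it, fixed, 230 (x) x 270 (y) x 100 mm high. Origin: middle of its underside, on the bench; x and y along its sides. It stands left or right of the extractor.
- drill: bystander, leave alone: cordless drill standing on its battery, 165 tall (mm); origin in the middle of its underside
- tape: bystander, leave alone: tape measure, 75 x 32 x 70, standing on the rear (motor cover) of the extractor (mm); origin in the middle of its underside
- block_plane: bystander, leave alone: small steel block plane, 165 x 50 x 55, between extractor and tub (mm); origin in the middle of its underside
- glue: bystander, leave alone: white glue bottle, 68 across, 190 tall (mm); origin in the middle of its underside
- disc: bystander, leave alone: sawn wooden disc, 52 across, 18 thick (mm); origin in the middle of its underside
- square: bystander, leave alone: try square with wooden stock, lying (mm); origin in the middle of its underside

How it is judged:
On the way, in this order (a step that is already met when the one before it is completed fails the run):
1. the flap is swung up until it stands about upright (value of joint flap above 1.25 rad), for 0.2 s.
2. the filter cassette is drawn up clear of the extractor, flap open (z of filter_center in the frame of extractor above 0.235 m and value of joint flap above 1.2 rad and contact force between filter and the fingers above 0.5 N), for 0.1 s.
At the end, for the whole second after the job is handed in: The fingers hold the cassette still (under 30 mm/s) and level (within 0.2 rad), its centre within 50 mm of the tub's middle from above and 145 to 300 mm above the bench (underside about 5 to 160 mm above the rim), touching neither tub nor extractor; flap over 1.2 rad open (horizontal distance between filter_center and tub below 0.05 m and height (world z) of filter_center between 0.145 and 0.3 m and angle between filter_center's own z axis and vertical below 0.2 rad and linear speed of filter below 0.03 m/s and contact force between filter and the fingers above 0.5 N and contact force between filter and tub below 0.1 N and contact force between filter and extractor below 0.1 N and value of joint flap above 1.2 rad); the arm keeps its last pose, push and grip.
It fails at once if the cassette is dropped or put down (height (world z) of filter_center below 0.1 m).
It fails at once if the dusty cassette is tipped (over 0.6 rad) (angle between filter_center's own z axis and vertical above 0.6 rad).
It fails at once if a bystander is shifted more than 30 mm (distance of any of drill, tape, block_plane, glue, disc, square from where it was at the start of the episode above 0.03 m).
It also fails if it takes over 64 s, if anything falls off the work surface, if the arm or the gripper's body presses on something with over 40 N, if the wrist force passes 120 N, or if a joint passes its speed limit or range.

## Working session

There is one attempt and no reset: what is moved stays moved. The work goes in short steps, Python scripts to look and compute and a shell command to move; the robot and the scene stay as the last step left them, time stands still between calls to the robot, and variables do not carry over. Pictures are saved under pics/ and viewed, and the job is handed in when it is done.

```bash
ls; mkdir -p pics; python3 - <<'E'
from cell import arm, optics
import cv2, numpy as np
print(arm.observe())
for n in ("side","top"):
    im=optics.get_image(n); cv2.imwrite(f"pics/{n}0.png",im[:,:,::-1])
    c=optics.camera_info(n); print(n,c)
    for t in ["extractor","bay","flap_hinge","flap_bar","tub","drill","tape","block_plane","glue","disc","square"]:
        r=optics.pinpoint(n,t); print(t,[(np.round(d["location"],1).tolist(),round(d["score"],2)) for d in r[:2]])
print(arm.observe()["clock"])
E
```

```text
pics
{'clock': 0.0, 'joints': array([-1.42758159,  0.43521237,  0.02499014,  1.57409672, -0.01159601,
        1.13399949, -0.07510354]), 'dq': array([ 0.00039125, -0.00153855, -0.0001349 ,  0.00114685,  0.00063763,
        0.00012156,  0.00024216]), 'joint_efforts': array([ 1.71623233e-04, -6.67855597e+01,  9.84859094e-01, -3.14467907e+01,
       -6.06902526e-02,  4.23259498e-02,  1.51929648e-04]), 'position': array([0.15202942, 0.60566939, 0.20705193]), 'ee_rot': array([-3.85284461e-01, -3.11783659e+00,  2.46681419e-03]), 'force': array([-0.31930548,  0.14621322,  0.15939414]), 'ft_torque': array([0.01153773, 0.04210858, 0.01247582]), 'width': 0.9999013088863395}
side {'fx': 359.3068926090451, 'fy': 359.3068926090451, 'cx': 254.83739753447415, 'cy': 186.21561841997186, 'R': array([[ 0.97956282, -0.20109038, -0.00439756],
       [-0.14049838, -0.66843124, -0.73038338],
       [ 0.1439336 ,  0.71607425, -0.68302327]]), 't': array([-0.57335984,  0.18796144,  1.19748443])}
extractor [([243.0, 172.5], 0.76), ([238.8, 216.8], 0.42)]
bay [([226.0, 131.6], 0.85), ([212.0, 116.9], 0.22)]
fla
[... 397 characters left out ...]
88.2849207590335, 'cx': 251.3824952434847, 'cy': 188.7663191976853, 'R': array([[-0.00223282, -0.99997846,  0.0061725 ],
       [-0.98789066,  0.00124816, -0.15514668],
       [ 0.15513563, -0.00644416, -0.98787216]]), 't': array([-0.02272297,  0.58923345,  1.60081759])}
extractor []
bay [([163.4, 198.9], 0.64)]
flap_hinge [([166.7, 175.4], 0.77)]
flap_bar [([155.3, 209.4], 0.76)]
tub [([325.2, 196.0], 0.74)]
drill [([404.9, 198.2], 0.87), ([152.4, 211.5], 0.35)]
tape [([170.4, 149.5], 0.62)]
block_plane [([243.5, 208.7], 0.58)]
glue [([82.6, 193.6], 0.75), ([153.6, 212.3], 0.29)]
disc [([247.7, 243.2], 0.56), ([325.5, 199.5], 0.18)]
square [([243.2, 141.2], 0.9), ([247.0, 242.9], 0.19)]
1.2
```

View pics/side0.png

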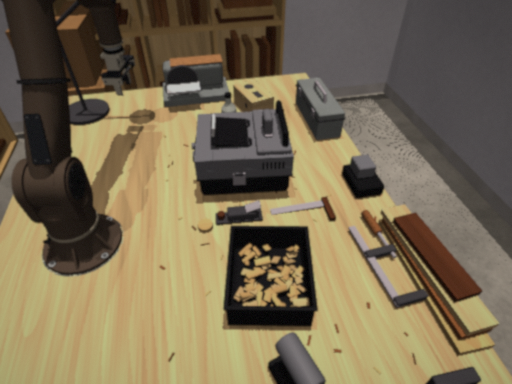

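View pics/top0.png

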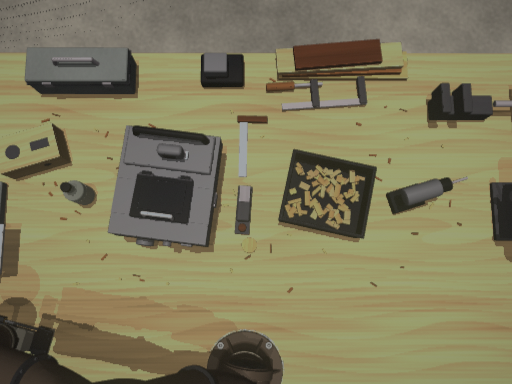

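The top view shows the extractor on the left, with the bar near (156,215) and the hinge near (166,177). The tub is near (327,194), with the block plane and disc between them. In the side view the flap is near (232,130) and the tub near (268,275). I'll zoom in next.

```bash
cat > h.py <<'E'
from cell import arm, optics
import cv2, numpy as np
C={n:optics.camera_info(n) for n in ("side","top")}
def ray(n,uv):
    c=C[n];d=np.array([(uv[0]-c["cx"])/c["fx"],(uv[1]-c["cy"])/c["fy"],1]);R=np.array(c["R"]);t=np.array(c["t"])
    return -R.T@t, R.T@d
def atz(n,uv,z):
    o,d=ray(n,uv); return o+d*(z-o[2])/d[2]
def proj(n,X):
    c=C[n];p=np.array(c["R"])@X+c["t"]; return np.array([c["fx"]*p[0]/p[2]+c["cx"],c["fy"]*p[1]/p[2]+c["cy"]])
def tri(a,b):
    A=np.zeros((3,3));v=np.zeros(3)
    for n,u in(("side",a),("top",b)):
        o,d=ray(n,u);d=d/np.linalg.norm(d);P=np.eye(3)-np.outer(d,d);A+=P;v+=P@o
    return np.linalg.solve(A,v)
def crop(n,x0,x1,y0,y1,k,f,im=None):
    im=optics.get_image(n) if im is None else im
    cv2.imwrite(f"pics/{f}.png",cv2.resize(im[y0:y1,x0:x1],None,fx=k,fy=k,interpolation=cv2.INTER_CUBIC)[:,:,::-1])
E
python3 - <<'E'
from h import *
r=lambda x:np.round(x,4)
print("bay",r(atz("top",(163.4,198.9),.19)),r(atz("side",(226,131.6),.19)))
print("hinge",r(atz("top",(166.7,175.4),.19)),r(atz("side",(245.4,132.0),.19)))
print("bar",r(atz("top",(155.3,209.4),.23)),r(tri((212,119.5),(155.3,209.4))))
print("tape",r(atz("top",(170.4,149.5),.208)),r(atz("side",(264.2,127.2),.208)))
print("tub",r(atz("top",(325.2,196),0)),r(atz("side",(268.1,279.9),0)))
a=cv2.imread("pics/top0.png")[:,:,::-1];b=cv2.imread("pics/side0.png")[:,:,::-1]
crop("top",100,240,115,260,5,"t1",a);crop("side",180,310,90,200,6,"s1",b)
for p in [(125,128),(222,135),(212,246),(109,236)]: print("ext",r(atz("top",p,.19)))
for p in [(295,150),(376,166),(363,237),(279,223)]: print("tubc",r(atz("top",p,.1)))
E
```

```text
bay [0.5355 0.2466 0.19  ] [0.5313 0.2653 0.19  ]
hinge [0.6086 0.2383 0.19  ] [0.6013 0.2478 0.19  ]
bar [0.4987 0.2628 0.23  ] [0.4898 0.258  0.2541]
tape [0.6862 0.2259 0.208 ] [0.6703 0.2379 0.208 ]
tub [ 0.5707 -0.2797  0.    ] [ 0.5721 -0.2644 -0.    ]
ext [0.7596 0.3724 0.19  ]
ext [0.7369 0.0687 0.19  ]
ext [0.3919 0.0964 0.19  ]
ext [0.4226 0.4079 0.19  ]
tubc [ 0.7102 -0.1678  0.1   ]
tubc [ 0.656  -0.4336  0.1   ]
tubc [ 0.4233 -0.382   0.1   ]
tubc [ 0.4688 -0.1123  0.1   ]
```

View pics/t1.png

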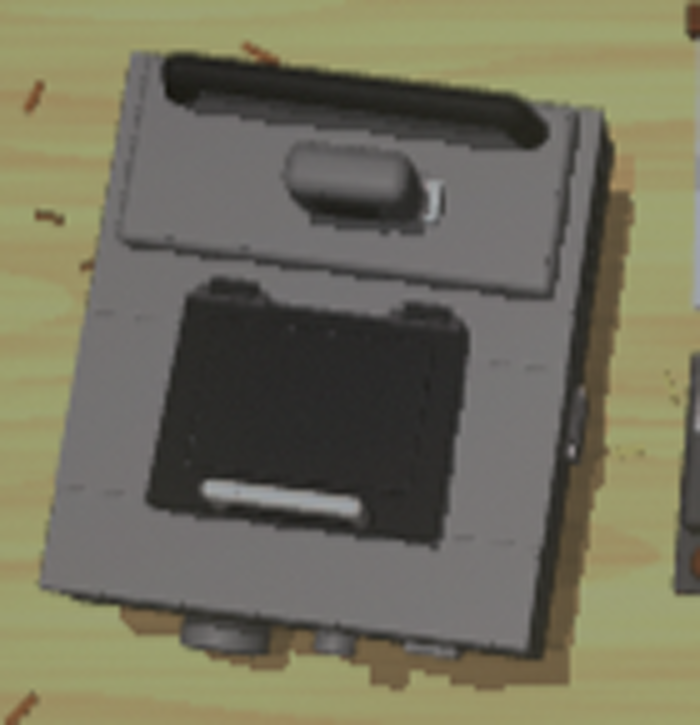

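View pics/s1.png

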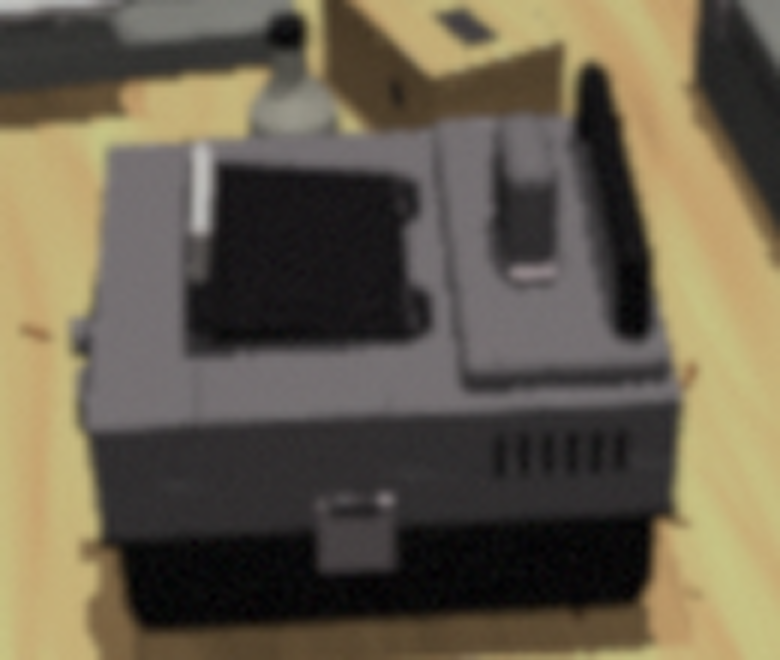

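```bash
python3 - <<'E'
from h import *
from scipy.optimize import least_squares
T=lambda x,y:(100+(x)/5,115+y/5); S=lambda x,y:(180+x/6,90+y/6)
# local pts
obs=[("top",(-.17,.15,.19),T(40,588)),("top",(-.17,-.15,.19),T(530,655)),("top",(.17,.15,.19),T(133,53)),("top",(.17,-.15,.19),T(605,112)),
("side",(-.17,.15,.19),S(108,147)),("side",(-.17,-.15,.19),S(92,428)),("side",(.17,-.15,.19),S(678,395)),
("top",(-.0525,0,.19),(163.4,198.9)),("top",(.02,0,.19),(166.7,175.4)),("side",(.02,0,.19),(245.4,132))]
def w(p,l):
    c,s=np.cos(p[2]),np.sin(p[2]);return np.array([p[0]+c*l[0]-s*l[1],p[1]+s*l[0]+c*l[1],l[2]])
f=lambda p:np.concatenate([proj(n,w(p,l))-np.array(u) for n,l,u in obs])
q=least_squares(f,[.58,.24,-.15],loss="soft_l1");p=q.x
print("ext",p,np.degrees(p[2]));print(q.fun.reshape(-1,2).round(1) if 0 else f(p).reshape(-1,2).round(1))
for n,l in [("bay",(-.0525,0,.19)),("hinge",(.02,0,.19)),("barshut",(-.107,0,.23)),("grip",(-.0525,0,.173)),("tapeloc",(.09,0,.208))]: print(n,w(p,l).round(4))
# bar angle: predicted ends
for a in (0,.05,.1,.15):
  r=[]
  for y in(.042,-.042):
    X=w(p,(.02-.127*np.cos(a)+.04*-np.sin(a)*-1,y,.19+.127*np.sin(a)+.04*np.cos(a)))
    r+=[proj("top",X).round(1),proj("side",X).round(1)]
  print(a,r)
print("obs top",T(203,490),T(363,508),"side",S(203,147),S(202,235),S(200,280))
# tub
obs=[]
a=cv2.imread("pics/top0.png")[:,:,::-1];b=cv2.imread("pics/side0.png")[:,:,::-1]
crop("top",265,385,140,245,6,"t2",a);crop("side",215,330,215,335,5,"s2",b)
E
```

```text
ext [ 0.5837572   0.24134562 -0.12670347] -7.259574037630458
[[-0.1 -0.4]
 [ 0.2 -1.4]
 [-0.3 -1.2]
 [ 0.2 -1.3]
 [-1.6 -0.6]
 [-2.8  0.3]
 [-0.   0.6]
 [-0.5  1.2]
 [-0.2  1.6]
 [ 1.   1.3]]
bay [0.5317 0.248  0.19  ]
hinge [0.6036 0.2388 0.19  ]
barshut [0.4776 0.2549 0.23  ]
grip [0.5317 0.248  0.173 ]
tapeloc [0.673 0.23  0.208]
0 [array([143.7, 214.7]), array([211.1, 119.3]), array([171.8, 218.2]), array([210.8, 132.4])]
0.05 [array([143.4, 213.8]), array([211.5, 117.8]), array([171.6, 217.3]), array([211.3, 130.9])]
0.1 [array([143.1, 212.7]), array([212.1, 116.4]), array([171.4, 216.3]), array([211.8, 129.4])]
0.15 [array([142.8, 211.6]), array([212.7, 114.9]), array([171.2, 215.1]), array([212.5, 127.9])]
obs top (140.6, 213.0) (172.6, 216.6) side (213.83333333333334, 114.5) (213.66666666666666, 129.16666666666666) (213.33333333333334, 136.66666666666666)
```

View pics/t2.png

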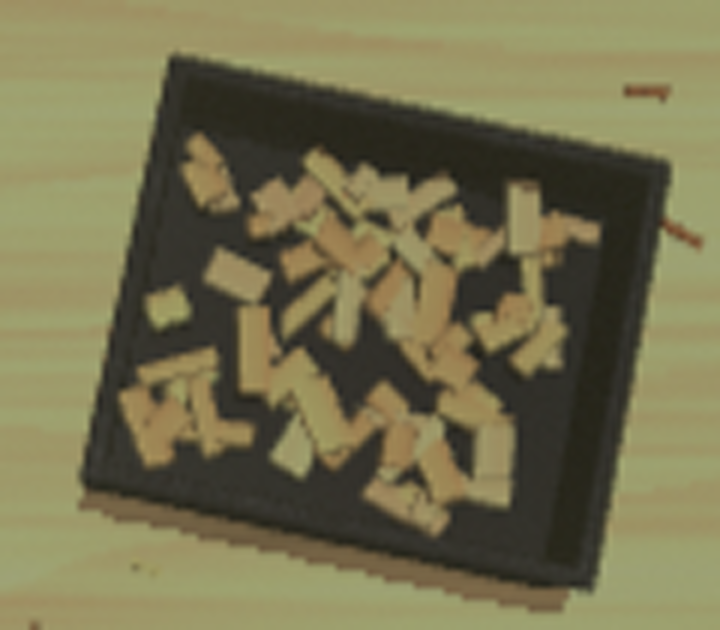

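View pics/s2.png

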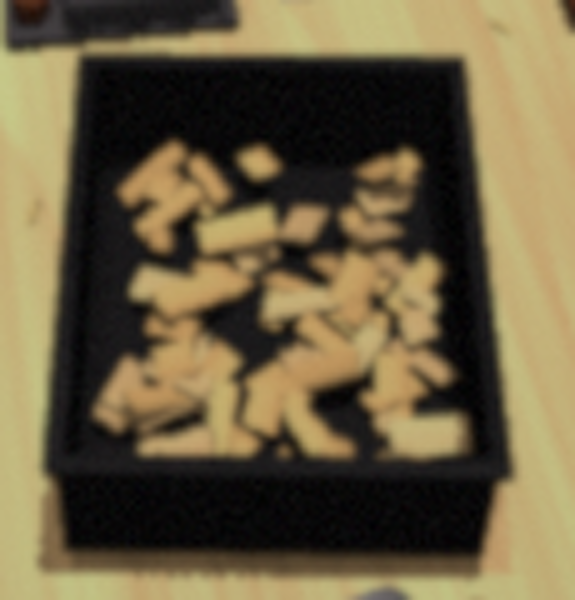

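```bash
python3 -m creep '[{"translation":[0,0,-0.04],"rot":[0,0,0],"jaw":0.0918},{"translation":[0,0,-0.04],"rot":[0,0,0],"jaw":0.0918},{"translation":[0,0,-0.04],"rot":[0,0,0],"jaw":0.0918}]' 15; python3 -m creep '[{"translation":[-0.034,-0.022,0],"rot":[0,0,0],"jaw":0.0918},{"translation":[-0.034,-0.022,0],"rot":[0,0,0],"jaw":0.0918},{"translation":[-0.034,-0.022,0],"rot":[0,0,0],"jaw":0.0918},{"translation":[-0.034,-0.022,0],"rot":[0,0,0],"jaw":0.0918},{"translation":[-0.034,-0.022,0],"rot":[0,0,0],"jaw":0.0918},{"translation":[-0.034,-0.022,0],"rot":[0,0,0],"jaw":0.0918},{"translation":[-0.034,-0.022,0],"rot":[0,0,0],"jaw":0.0918},{"translation":[-0.034,-0.022,0],"rot":[0,0,0],"jaw":0.0918},{"translation":[-0.034,-0.022,0],"rot":[0,0,0],"jaw":0.0918},{"translation":[-0.034,-0.022,0],"rot":[0,0,0],"jaw":0.0918},{"translation":[-0.034,-0.022,0],"rot":[0,0,0],"jaw":0.0918},{"translation":[-0.034,-0.022,0],"rot":[0,0,0],"jaw":0.0918}]'
python3 -m creep '[{"translation":[0,0,0],"rot":[0,0,7],"jaw":0.0918},{"translation":[0,0,0],"rot":[0,0,7],"jaw":0.0918},{"translation":[0,0,0],"rot":[0,0,7],"jaw":0.0918},{"translation":[0,0,0],"rot":[0,0,7],"jaw":0.0918},{"translation":[0,0,0],"rot":[0,0,7],"jaw":0.0918},{"translation":[0,0,0],"rot":[0,0,7],"jaw":0.0918},{"translation":[0,0,0],"rot":[0,0,7],"jaw":0.0918},{"translation":[0,0,0],"rot":[0,0,7],"jaw":0.0918},{"translation":[0,0,0],"rot":[0,0,7],"jaw":0.0918},{"translation":[0,0,0],"rot":[0,0,7],"jaw":0.0918},{"translation":[0,0,0],"rot":[0,0,7],"jaw":0.0918},{"translation":[0,0,0],"rot":[0,0,6],"jaw":0.0918}]'
cat >> h.py <<'E'
from scipy.spatial.transform import Rotation as Ro
P=(0.5838,0.2413,-0.1267)
def w(l,p=P):
    c,s=np.cos(p[2]),np.sin(p[2]);return np.array([p[0]+c*l[0]-s*l[1],p[1]+s*l[0]+c*l[1],l[2]])
def bar(a): return w((.02-.127*np.cos(a)+.04*np.sin(a),0,.19+.127*np.sin(a)+.04*np.cos(a)))
def st(goal=None):
    s=arm.observe();R=Ro.from_rotvec(s["ee_rot"]).as_matrix()
    print("t",s["clock"].__round__(2),"pos",s["position"].round(4),"yaw_y",np.degrees(np.arctan2(R[1,1],R[0,1])).round(2),"z",R[:,2].round(3),"F",s["force"].round(1),"w",round(s["width"]*91.8,1),"q",s["joints"].round(2))
    if goal is not None: print("tool shift mm",(R.T@(np.array(goal)-s["position"])*1000).round(1))
    return s,R
E
python3 -c "
from h import *
st(bar(.1)+[0,0,.06])
crop('side',180,310,60,200,5,'s3');crop('top',100,240,115,260,5,'t3')"
```

```text
clock: 1.45
position: [0.152, 0.6056, 0.329]
ee_rot: [-0.385, -3.118, 0.002]
force: [0.2, 1.9, 0.1]
width: 0.997
clock: 2.45
position: [0.4846, 0.2491, 0.3282]
ee_rot: [0.385, 3.117, 0.001]
force: [0.1, 1.2, 0.1]
width: 1.001
clock: 3.45
position: [0.4835, 0.2509, 0.3279]
ee_rot: [-2.361, -2.072, -0.0]
force: [0.2, -0.5, -0.3]
width: 1.0
t 3.45 pos [0.4835 0.2509 0.3279] yaw_y -7.45 z [ 0.  0. -1.] F [ 0.2 -0.5 -0.3] w 91.8 q [-0.97  0.23  0.5   1.61 -0.11  1.34 -0.58]
tool shift mm [ 3.2 -1.7 25.4]
```

View pics/s3.png

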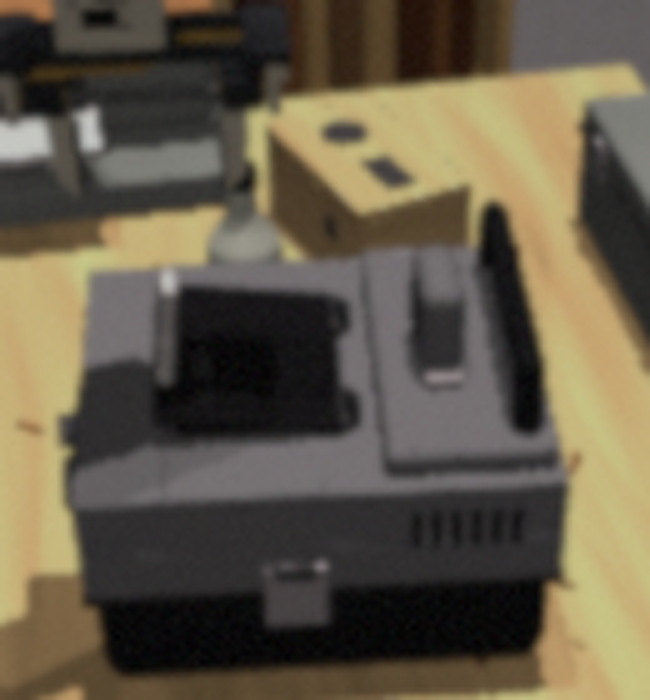

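View pics/t3.png

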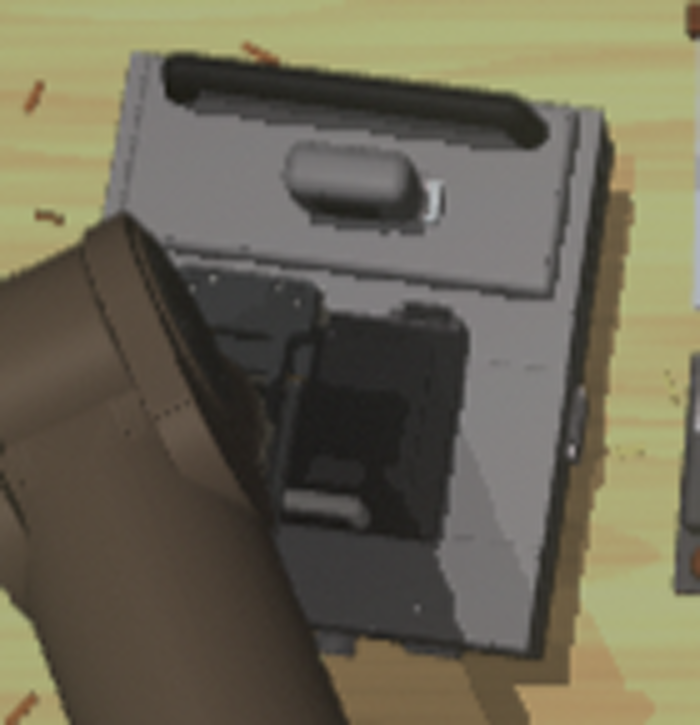

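The side view shows the gripper straddling above the bar. The bar's far end is near pixel (213,115), and nothing is in the way. I'll descend now.

```bash
python3 -m creep '[{"translation":[0.003,-0.001,0.02],"rot":[0,0,0],"jaw":0.0918},{"translation":[0,0,0.02],"rot":[0,0,0],"jaw":0.0918},{"translation":[0,0,0.02],"rot":[0,0,0],"jaw":0.0918},{"translation":[0,0,0.02],"rot":[0,0,0],"jaw":0.0918},{"translation":[0,0,0.005],"rot":[0,0,0],"jaw":0.0918},{"translation":[0,0,0],"rot":[0,0,0],"jaw":0.0918}]' 12; python3 -c "
from h import *
st(bar(.1))
crop('side',180,310,60,200,5,'s4')"
```

```text
clock: 4.05
position: [0.4821, 0.2536, 0.2417]
ee_rot: [-2.352, -2.083, 0.004]
force: [-0.1, -0.0, 0.8]
width: 0.999
t 4.05 pos [0.4821 0.2536 0.2417] yaw_y -6.94 z [-0.002 -0.002 -1.   ] F [-0.1 -0.   0.8] w 91.7 q [-0.95  0.29  0.48  1.75 -0.14  1.14 -0.55]
tool shift mm [ 0.7  0.1 -0.8]
```

View pics/s4.png

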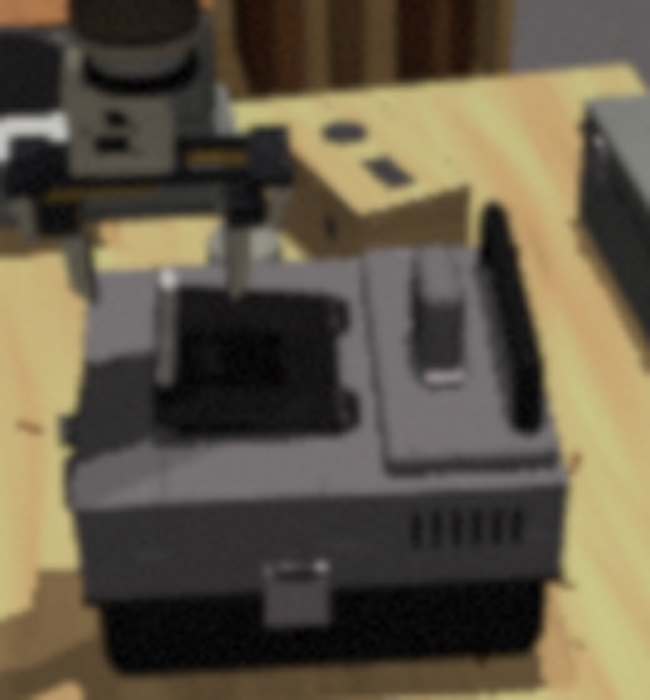

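```bash
python3 -c "
from h import *
s,R=st()
for dy in(-.046,.046):
  for z in (0,.014):
    u=proj('side',s['position']+R@[0,dy,z]);print(dy,z,((u-[180,60])*5).round())
print((proj('top',s['position'])).round(1))
crop('top',100,240,115,260,5,'t4')
"
```

```text
t 4.1 pos [0.4829 0.2538 0.243 ] yaw_y -6.98 z [-0.001 -0.    -1.   ] F [ 0.6 -0.4  0.5] w 91.4 q [-0.95  0.29  0.48  1.75 -0.14  1.15 -0.55]
-0.046 0 [ 96. 316.]
-0.046 0.014 [ 98. 333.]
0.046 0 [225. 310.]
0.046 0.014 [226. 327.]
[157.4 214.2]
```

View pics/t4.png

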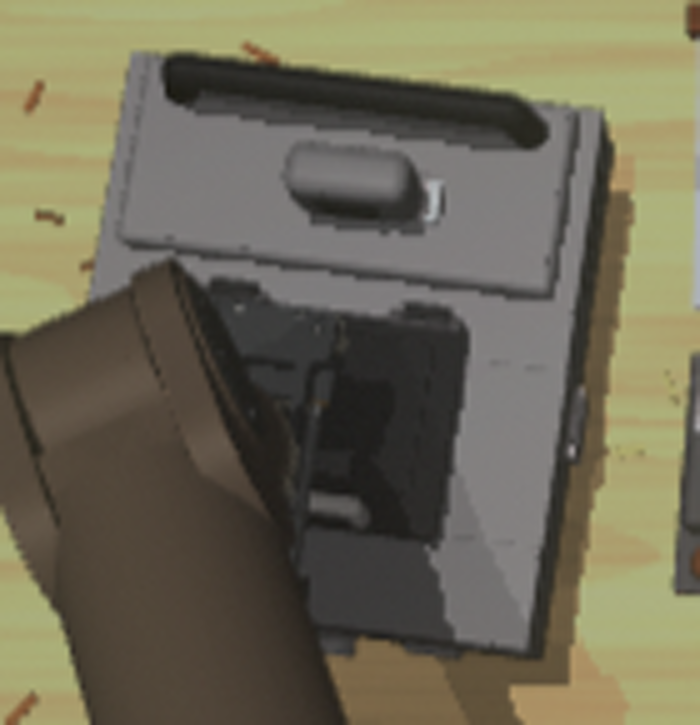

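```bash
python3 -c "
from h import *
im=optics.get_image('side');c=im[90:150,185:245].astype(float);c=np.clip((c/255)**.5*255,0,255).astype(np.uint8)
cv2.imwrite('pics/s5.png',cv2.resize(c,None,fx=10,fy=10,interpolation=0)[:,:,::-1])"
```

```text
(no output)
```

View pics/s5.png

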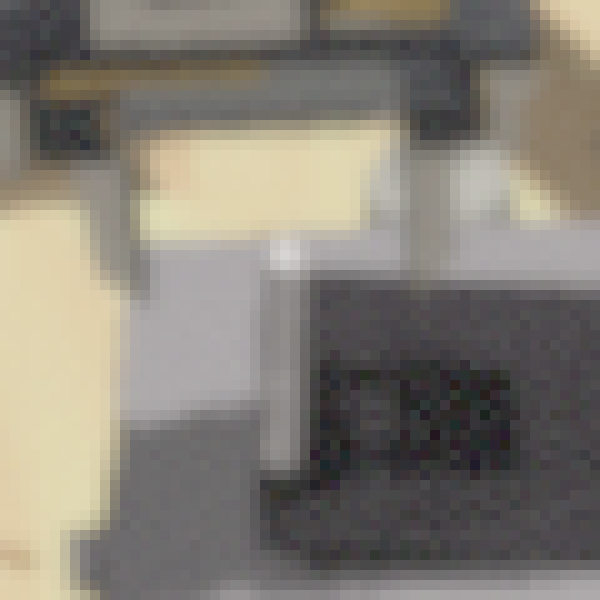

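```bash
python3 -c "
from h import *
X=np.array([.152,.6057,.207]);y=np.array([.243,.97,0])
for n in ('side','top'):
  for d in (-.046,0,.046):
    for z in(.014,-.052): print(n,d,z,proj(n,X+y*d-[0,0,z]).round(1))
a=cv2.imread('pics/top0.png')[:,:,::-1];b=cv2.imread('pics/side0.png')[:,:,::-1]
crop('top',0,80,304,384,8,'t6',a);crop('side',80,160,30,110,8,'s6',b)"
```

```text
side -0.046 0.014 [122.2 102.2]
side -0.046 -0.052 [118.   87.6]
side 0 0.014 [125.6  96.6]
side 0 -0.052 [121.6  82.2]
side 0.046 0.014 [128.9  91.3]
side 0.046 -0.052 [125.  77.]
top -0.046 0.014 [ 52.1 332.6]
top -0.046 -0.052 [ 42.7 335.9]
top 0 0.014 [ 37.1 328.7]
top 0 -0.052 [ 27.  331.8]
top 0.046 0.014 [ 22.1 324.9]
top 0.046 -0.052 [ 11.3 327.7]
```

View pics/s6.png

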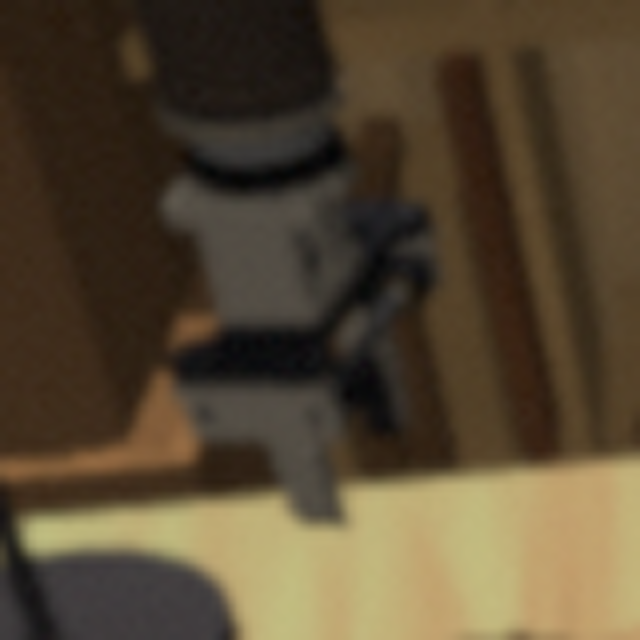

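View pics/t6.png

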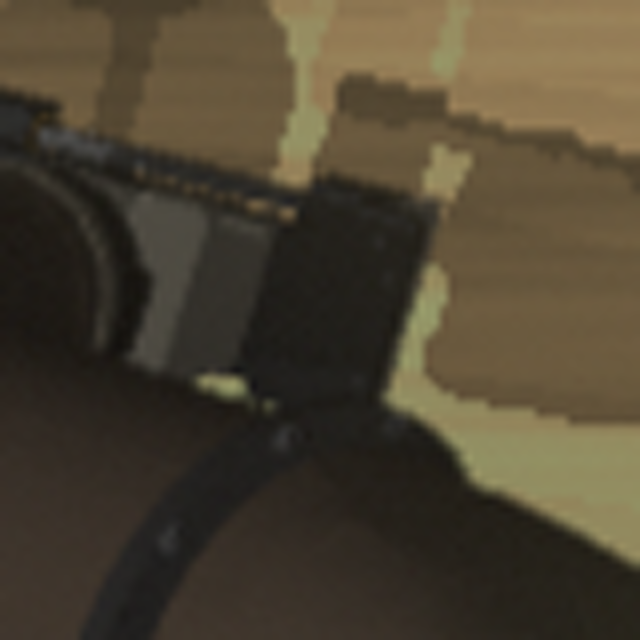

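The side view puts the fingertips about 7 px higher than the reported pose predicts. Closing on the bar will settle which is right.

```bash
python3 -m creep '[{"translation":[0,0,0],"rot":[0,0,0],"jaw":0.0},{"translation":[0,0,0],"rot":[0,0,0],"jaw":0.0},{"translation":[0,0,0],"rot":[0,0,0],"jaw":0.0},{"translation":[0,0,0],"rot":[0,0,0],"jaw":0.0},{"translation":[0,0,0],"rot":[0,0,0],"jaw":0.0},{"translation":[0,0,0],"rot":[0,0,0],"jaw":0.0},{"translation":[0,0,0],"rot":[0,0,0],"jaw":0.0},{"translation":[0,0,0],"rot":[0,0,0],"jaw":0.0}]' 12; python3 -c "
from h import *
st()
im=optics.get_image('side');c=im[80:150,175:245].astype(float);c=np.clip((c/255)**.5*255,0,255).astype(np.uint8)
cv2.imwrite('pics/s7.png',cv2.resize(c,None,fx=8,fy=8,interpolation=0)[:,:,::-1])"
```

```text
clock: 4.87
position: [0.483, 0.254, 0.2428]
ee_rot: [2.354, 2.08, 0.0]
force: [-0.2, -0.1, 0.1]
width: 0.471
t 4.87 pos [0.483  0.254  0.2428] yaw_y -7.08 z [ 0.  0. -1.] F [-0.2 -0.1  0.1] w 43.3 q [-0.95  0.29  0.48  1.75 -0.14  1.14 -0.55]
```

View pics/s7.png

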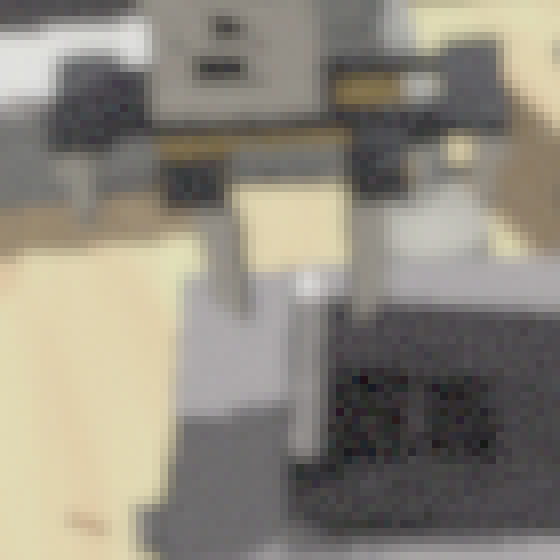

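```bash
python3 -m creep '[{"translation":[0,0,0],"rot":[0,0,0],"jaw":0.0},{"translation":[0,0,0],"rot":[0,0,0],"jaw":0.0},{"translation":[0,0,0],"rot":[0,0,0],"jaw":0.0},{"translation":[0,0,0],"rot":[0,0,0],"jaw":0.0},{"translation":[0,0,0],"rot":[0,0,0],"jaw":0.0},{"translation":[0,0,0],"rot":[0,0,0],"jaw":0.0},{"translation":[0,0,0],"rot":[0,0,0],"jaw":0.0},{"translation":[0,0,0],"rot":[0,0,0],"jaw":0.0}]' 12; python3 -c "
from h import *
st()
im=optics.get_image('side');c=im[80:150,175:245].astype(float);c=np.clip((c/255)**.5*255,0,255).astype(np.uint8)
cv2.imwrite('pics/s8.png',cv2.resize(c,None,fx=8,fy=8,interpolation=0)[:,:,::-1])"
```

```text
clock: 5.58
position: [0.483, 0.2539, 0.2428]
ee_rot: [2.355, 2.08, 0.0]
force: [-0.1, 0.4, -0.7]
width: 0.007
t 5.58 pos [0.483  0.2539 0.2428] yaw_y -7.09 z [ 0.  0. -1.] F [-0.1  0.4 -0.7] w 0.6 q [-0.95  0.29  0.48  1.75 -0.14  1.14 -0.55]
```

View pics/s8.png

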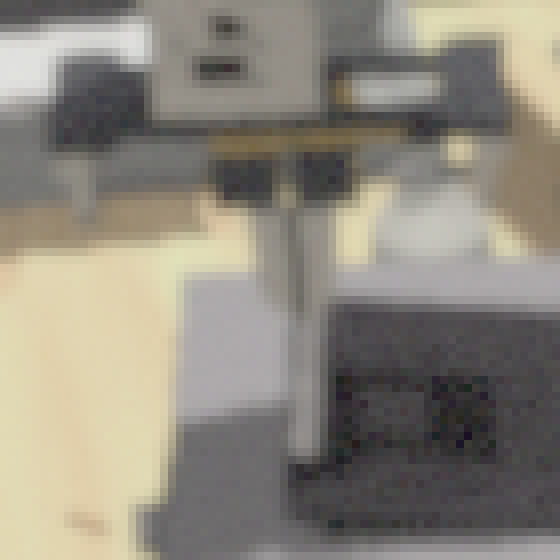

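```bash
python3 -c "
from h import *
for n in C:
  for z in (0,.02): print(n,proj(n,np.array([0,0,z])).round(1))
  print(n,proj(n,np.array([.483,.254,.2428])),proj(n,np.array([.483,.254,.2288])), proj(n,np.array([.483,.254,.3])))
  for l in [(-.115,.088,.198),(-.115,-.088,.198),(.02,.088,.198),(.02,-.088,.198),(.02,.088,.19),(-.17,-.15,0),(.17,-.15,0)]: print(l,proj(n,w(l)).round(1))
crop('side',10,130,200,280,6,'s9');crop('top',180,300,300,384,6,'t9')
im=optics.get_image('top');c=im[140:240,110:210].astype(float);c=np.clip((c/255)**.5*255,0,255).astype(np.uint8)
cv2.imwrite('pics/t10.png',cv2.resize(c,None,fx=6,fy=6,interpolation=0)[:,:,::-1])"
```

```text
side [ 82.8 242.6]
side [ 80.8 238.8]
side [212.16589727 122.64120604] [212.4986808  125.95385195] [210.75308536 108.57757251]
(-0.115, 0.088, 0.198) [209.9 120.1]
(-0.115, -0.088, 0.198) [209.1 147.7]
(0.02, 0.088, 0.198) [245.1 118.5]
(0.02, -0.088, 0.198) [247.9 145.8]
(0.02, 0.088, 0.19) [245.1 120.2]
(-0.17, -0.15, 0) [198.9 201.3]
(0.17, -0.15, 0) [289.6 196.2]
top [244.5 368.5]
top [244.4 369.8]
top [157.31853571 214.20764979] [158.18777214 214.69706958] [153.58577624 212.10593582]
(-0.115, 0.088, 0.198) [130.5 216.5]
(-0.115, -0.088, 0.198) [188.1 223.7]
(0.02, 0.088, 0.198) [137.7 173. ]
(0.02, -0.088, 0.198) [194.5 180.1]
(0.02, 0.088, 0.19) [138.3 173.5]
(-0.17, -0.15, 0) [210.9 246.9]
(0.17, -0.15, 0) [224.2 150.2]
```

View pics/s9.png

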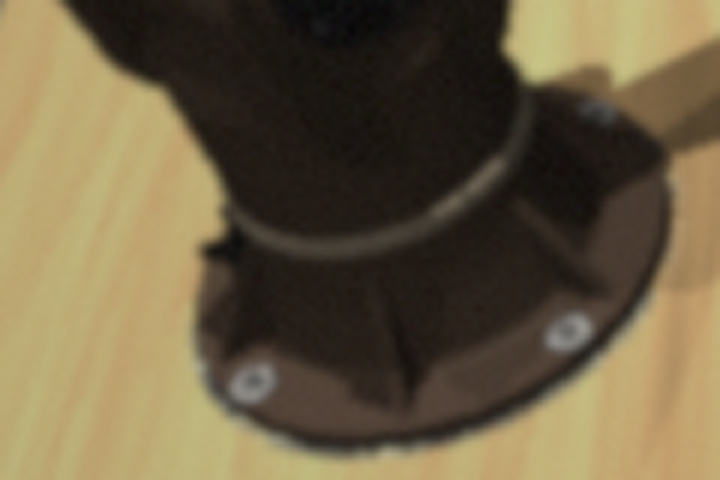

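View pics/t9.png

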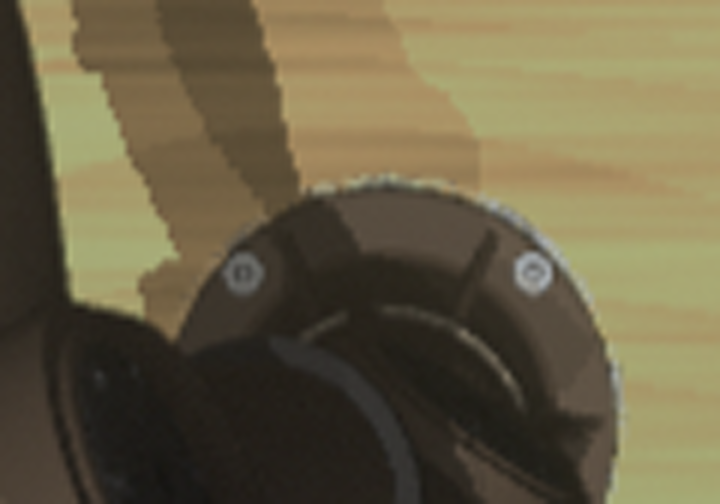

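View pics/t10.png

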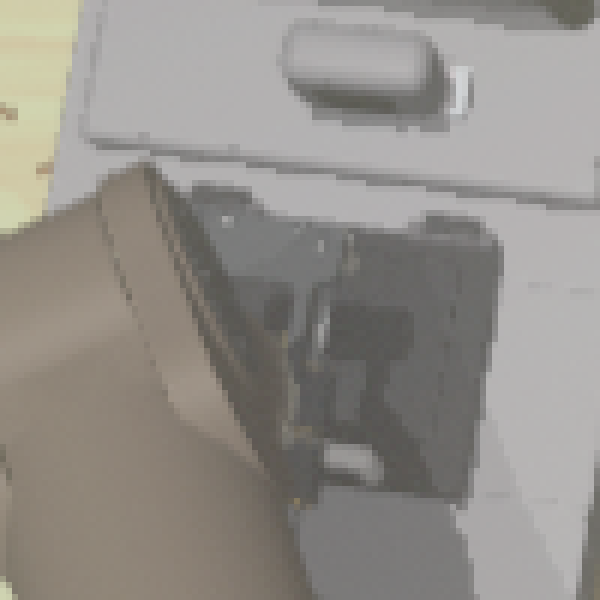

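The jaws closed empty, to 0.6 mm. The fingertips show at about pixel (212,119), above the bar, so the real tips are about 30 mm higher than stated. I'll open, go lower and look again.

```bash
python3 -m creep '[{"translation":[0,0,0],"rot":[0,0,0],"jaw":0.06},{"translation":[0,0,0],"rot":[0,0,0],"jaw":0.06},{"translation":[0,0,0],"rot":[0,0,0],"jaw":0.06},{"translation":[0,0,0],"rot":[0,0,0],"jaw":0.06},{"translation":[0,0,0],"rot":[0,0,0],"jaw":0.06},{"translation":[0,0,0],"rot":[0,0,0],"jaw":0.06},{"translation":[0,0,0],"rot":[0,0,0],"jaw":0.06},{"translation":[0,0,0],"rot":[0,0,0],"jaw":0.06},{"translation":[0,0,0],"rot":[0,0,0],"jaw":0.06},{"translation":[0,0,0],"rot":[0,0,0],"jaw":0.06}]' 12
python3 -m creep '[{"translation":[0,0,0.007],"rot":[0,0,0],"jaw":0.06},{"translation":[0,0,0.007],"rot":[0,0,0],"jaw":0.06},{"translation":[0,0,0.006],"rot":[0,0,0],"jaw":0.06},{"translation":[0,0,0],"rot":[0,0,0],"jaw":0.06}]'
python3 -c "
from h import *
st()
im=optics.get_image('side');c=im[80:150,175:245].astype(float);c=np.clip((c/255)**.5*255,0,255).astype(np.uint8)
cv2.imwrite('pics/s11.png',cv2.resize(c,None,fx=8,fy=8,interpolation=0)[:,:,::-1])"
```

```text
clock: 6.62
position: [0.483, 0.2539, 0.2428]
ee_rot: [-2.355, -2.08, -0.0]
force: [-0.2, -1.1, -0.3]
width: 0.639
clock: 6.95
position: [0.482, 0.2535, 0.221]
ee_rot: [-2.354, -2.08, 0.004]
force: [-0.6, 0.3, -0.1]
width: 0.652
t 6.95 pos [0.482  0.2535 0.221 ] yaw_y -7.09 z [-0.002 -0.002 -1.   ] F [-0.6  0.3 -0.1] w 59.8 q [-0.95  0.31  0.48  1.78 -0.16  1.1  -0.54]
```

View pics/s11.png

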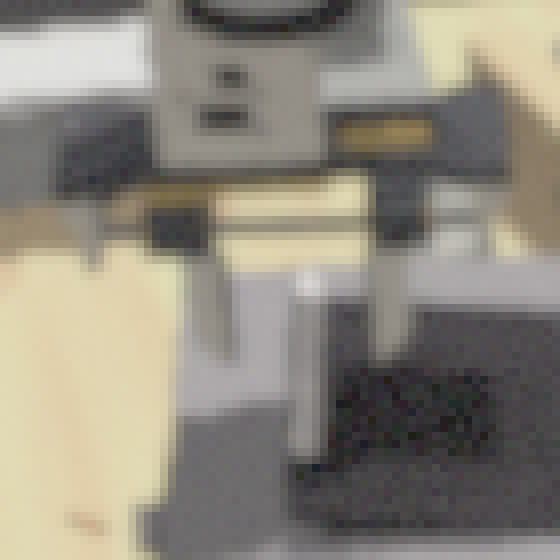

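The tips are now at about v=125, 6 px above the prediction, so the tool offset is roughly 26 mm. I'll go down 8 mm more and close.

```bash
python3 -m creep '[{"translation":[0,0,0.006],"rot":[0,0,0],"jaw":0.06},{"translation":[0,0,0.003],"rot":[0,0,0],"jaw":0.0},{"translation":[0,0,0],"rot":[0,0,0],"jaw":0.0},{"translation":[0,0,0],"rot":[0,0,0],"jaw":0.0},{"translation":[0,0,0],"rot":[0,0,0],"jaw":0.0},{"translation":[0,0,0],"rot":[0,0,0],"jaw":0.0},{"translation":[0,0,0],"rot":[0,0,0],"jaw":0.0},{"translation":[0,0,0],"rot":[0,0,0],"jaw":0.0},{"translation":[0,0,0],"rot":[0,0,0],"jaw":0.0},{"translation":[0,0,0],"rot":[0,0,0],"jaw":0.0},{"translation":[0,0,0],"rot":[0,0,0],"jaw":0.0},{"translation":[0,0,0],"rot":[0,0,0],"jaw":0.0}]' 12
python3 -c "
from h import *
st()
im=optics.get_image('side');c=im[80:150,175:245].astype(float);c=np.clip((c/255)**.5*255,0,255).astype(np.uint8)
cv2.imwrite('pics/s12.png',cv2.resize(c,None,fx=8,fy=8,interpolation=0)[:,:,::-1])"
```

```text
clock: 8.0
position: [0.4841, 0.2538, 0.214]
ee_rot: [2.354, 2.078, 0.003]
force: [4.9, -0.3, -3.1]
width: 0.126
t 8.0 pos [0.4841 0.2538 0.214 ] yaw_y -7.12 z [ 0.002  0.    -1.   ] F [ 4.9 -0.3 -3.1] w 11.6 q [-0.95  0.31  0.48  1.79 -0.16  1.08 -0.54]
```

View pics/s12.png

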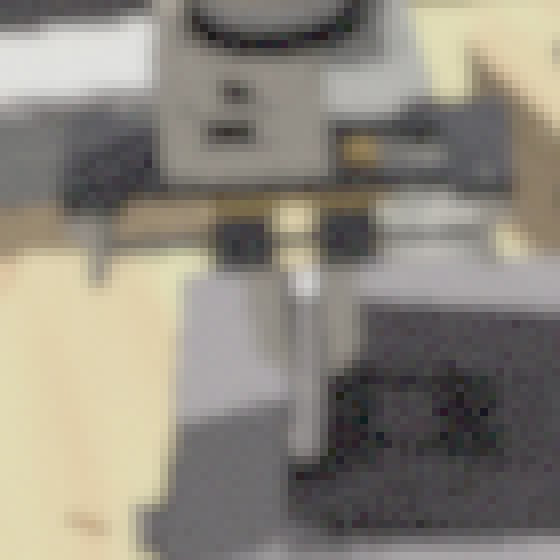

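It's gripped: opening 11.6 mm, and the fingers show either side of the bar. Next I'll work out the arc increments; tool y matches the extractor's x.

```bash
python3 -c "
import numpy as np
f=lambda a:np.array([-.127*np.cos(a)+.04*np.sin(a),-(.127*np.sin(a)+.04*np.cos(a))])*1000
for a in np.arange(.1,1.75,.1): print(round(a,1),(f(a+.1)-f(a)).round(1))"
```

```text
0.1 [  5.9 -12. ]
0.2 [  7.  -11.3]
0.3 [  8.1 -10.6]
0.4 [ 9.1 -9.7]
0.5 [10.  -8.7]
0.6 [10.9 -7.7]
0.7 [11.6 -6.6]
0.8 [12.2 -5.4]
0.9 [12.7 -4.1]
1.0 [13.  -2.8]
1.1 [13.2 -1.5]
1.2 [13.3 -0.2]
1.3 [13.3  1.1]
1.4 [13.1  2.4]
1.5 [12.8  3.7]
1.6 [12.3  5. ]
1.7 [11.8  6.2]
```

```bash
python3 -m creep '[{"translation":[0,0.003,-0.006],"rot":[0,0,0],"jaw":0.0},{"translation":[0,0.003,-0.006],"rot":[0,0,0],"jaw":0.0},{"translation":[0,0.0035,-0.0056],"rot":[0,0,0],"jaw":0.0},{"translation":[0,0.0035,-0.0056],"rot":[0,0,0],"jaw":0.0},{"translation":[0,0.004,-0.0053],"rot":[0,0,0],"jaw":0.0},{"translation":[0,0.004,-0.0053],"rot":[0,0,0],"jaw":0.0},{"translation":[0,0.0045,-0.0049],"rot":[0,0,0],"jaw":0.0},{"translation":[0,0.0045,-0.0049],"rot":[0,0,0],"jaw":0.0}]'
python3 -c "
from h import *
st()
crop('side',180,310,60,200,5,'s13')"
```

```text
clock: 8.72
position: [0.513, 0.25, 0.2574]
ee_rot: [2.355, 2.08, -0.001]
force: [4.6, -0.1, -9.2]
width: 0.13
t 8.72 pos [0.513  0.25   0.2574] yaw_y -7.09 z [-0. -0. -1.] F [ 4.6 -0.1 -9.2] w 11.9 q [-0.91  0.32  0.49  1.66 -0.16  1.2  -0.51]
```

View pics/s13.png

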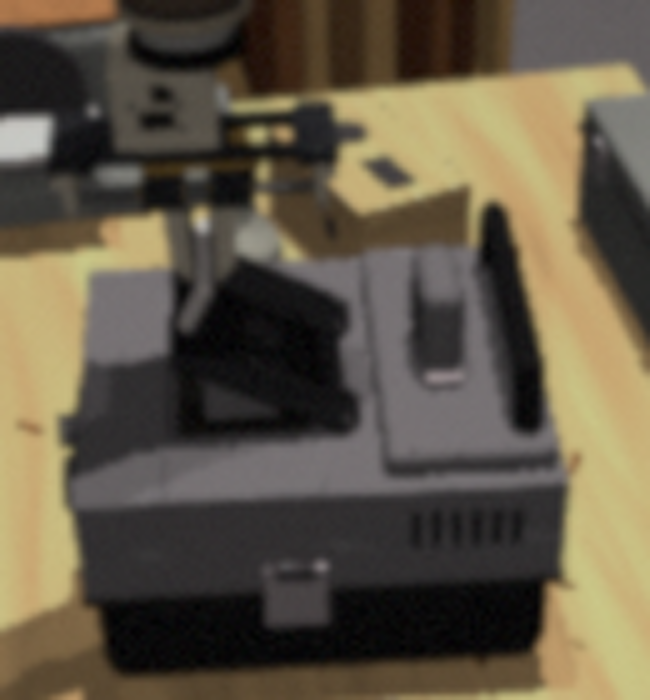

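The flap is rising to about 0.5 rad, and the bar at about (220,120) is still held. I'll continue the arc.

```bash
python3 -m creep '[{"translation":[0,0.005,-0.0043],"rot":[0,0,0],"jaw":0.0},{"translation":[0,0.005,-0.0043],"rot":[0,0,0],"jaw":0.0},{"translation":[0,0.0055,-0.0038],"rot":[0,0,0],"jaw":0.0},{"translation":[0,0.0055,-0.0038],"rot":[0,0,0],"jaw":0.0},{"translation":[0,0.0058,-0.0033],"rot":[0,0,0],"jaw":0.0},{"translation":[0,0.0058,-0.0033],"rot":[0,0,0],"jaw":0.0},{"translation":[0,0.0061,-0.0027],"rot":[0,0,0],"jaw":0.0},{"translation":[0,0.0061,-0.0027],"rot":[0,0,0],"jaw":0.0},{"translation":[0,0.0064,-0.002],"rot":[0,0,0],"jaw":0.0},{"translation":[0,0.0064,-0.002],"rot":[0,0,0],"jaw":0.0}]'
python3 -c "
from h import *
st()
crop('side',180,310,60,200,5,'s14')"
```

```text
clock: 9.6
position: [0.5705, 0.2429, 0.2905]
ee_rot: [-2.355, -2.08, -0.001]
force: [-4.4, -1.8, 4.5]
width: 0.125
t 9.6 pos [0.5705 0.2429 0.2905] yaw_y -7.09 z [ 0.  0. -1.] F [-4.4 -1.8  4.5] w 11.4 q [-0.83  0.39  0.51  1.49 -0.19  1.31 -0.43]
```

View pics/s14.png

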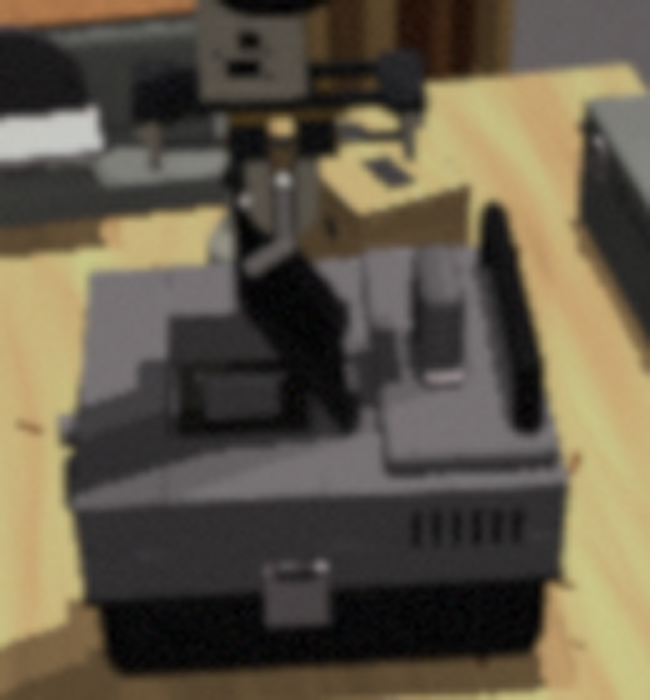

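The flap is at about 1.0 rad, standing at (240–250, 105–145), and the forces are small. I'll continue to about 1.6.

```bash
python3 -m creep '[{"translation":[0,0.0065,-0.0014],"rot":[0,0,0],"jaw":0.0},{"translation":[0,0.0065,-0.0014],"rot":[0,0,0],"jaw":0.0},{"translation":[0,0.0066,-0.0007],"rot":[0,0,0],"jaw":0.0},{"translation":[0,0.0066,-0.0007],"rot":[0,0,0],"jaw":0.0},{"translation":[0,0.0067,-0.0001],"rot":[0,0,0],"jaw":0.0},{"translation":[0,0.0067,-0.0001],"rot":[0,0,0],"jaw":0.0},{"translation":[0,0.0067,0.0005],"rot":[0,0,0],"jaw":0.0},{"translation":[0,0.0067,0.0005],"rot":[0,0,0],"jaw":0.0},{"translation":[0,0.0066,0.0012],"rot":[0,0,0],"jaw":0.0},{"translation":[0,0.0066,0.0012],"rot":[0,0,0],"jaw":0.0},{"translation":[0,0.0064,0.0018],"rot":[0,0,0],"jaw":0.0},{"translation":[0,0,0],"rot":[0,0,0],"jaw":0.0}]'
python3 -c "
from h import *
st()
crop('side',180,310,60,200,5,'s15')"
```

```text
clock: 10.65
position: [0.6435, 0.2339, 0.2883]
ee_rot: [2.354, 2.078, 0.001]
force: [1.8, -1.8, -0.1]
width: 0.123
t 10.65 pos [0.6435 0.2339 0.2883] yaw_y -7.13 z [ 0.001 -0.    -1.   ] F [ 1.8 -1.8 -0.1] w 11.3 q [-0.73  0.52  0.51  1.31 -0.25  1.37 -0.35]
```

View pics/s15.png

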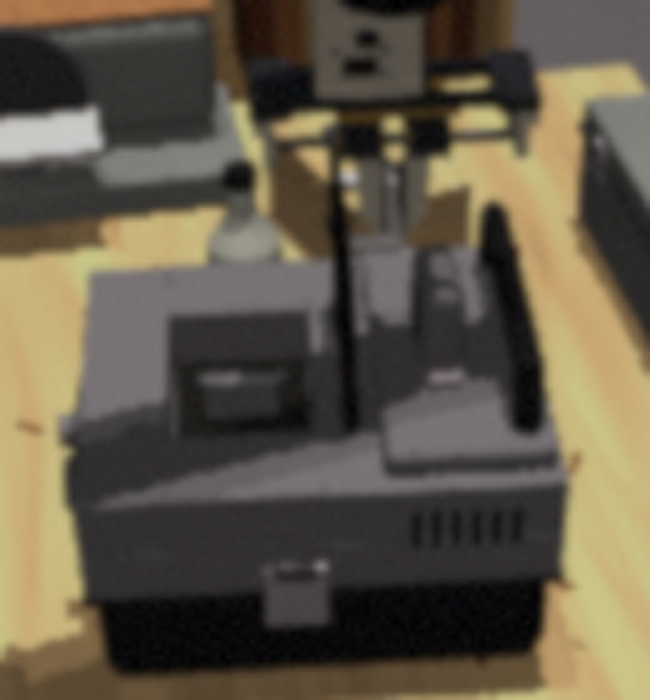

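The flap is upright, seen edge-on at u≈249, with the filter visible in the bay at (228,137). I'll open slightly and back straight up.

```bash
python3 -m creep '[{"translation":[0,0,0],"rot":[0,0,0],"jaw":0.021},{"translation":[0,0,0],"rot":[0,0,0],"jaw":0.021},{"translation":[0,0,0],"rot":[0,0,0],"jaw":0.021},{"translation":[0,0,-0.01],"rot":[0,0,0],"jaw":0.021},{"translation":[0,0,-0.02],"rot":[0,0,0],"jaw":0.021},{"translation":[0,0,-0.03],"rot":[0,0,0],"jaw":0.021},{"translation":[0,0,-0.03],"rot":[0,0,0],"jaw":0.021},{"translation":[0,0,0],"rot":[0,0,0],"jaw":0.08}]'
python3 -c "
from h import *
st()
im=optics.get_image('side')
crop('side',180,310,60,200,5,'s16',im)
for t in ['filter_grip','filter_center','flap_bar','bay']: print(t,[(np.round(d['location'],1),round(d['score'],2)) for d in optics.pinpoint('side',t)[:2]])
for z in(.173,.184): print(proj('side',w((-.0525,0,z))), proj('top',w((-.0525,0,z))))"
```

```text
clock: 11.37
position: [0.6436, 0.2345, 0.3863]
ee_rot: [2.352, 2.078, 0.014]
force: [0.7, -0.4, 0.9]
width: 0.265
t 11.37 pos [0.6436 0.2345 0.3863] yaw_y -7.06 z [ 0.009  0.004 -1.   ] F [ 0.7 -0.4  0.9] w 24.3 q [-0.72  0.49  0.53  1.12 -0.24  1.58 -0.37]
filter_grip [(array([225.6, 138.3]), 0.83)]
filter_center [(array([227.4, 140.8]), 0.7), (array([246.2, 133.5]), 0.41)]
flap_bar [(array([257.6, 100.8]), 0.7), (array([230.4, 150.7]), 0.6)]
bay [(array([227.1, 134.4]), 0.57)]
[227.04882164 138.02728006] [163.870716   200.86043228]
[226.87824547 135.57698179] [163.25882385 200.39248577]
```

View pics/s16.png

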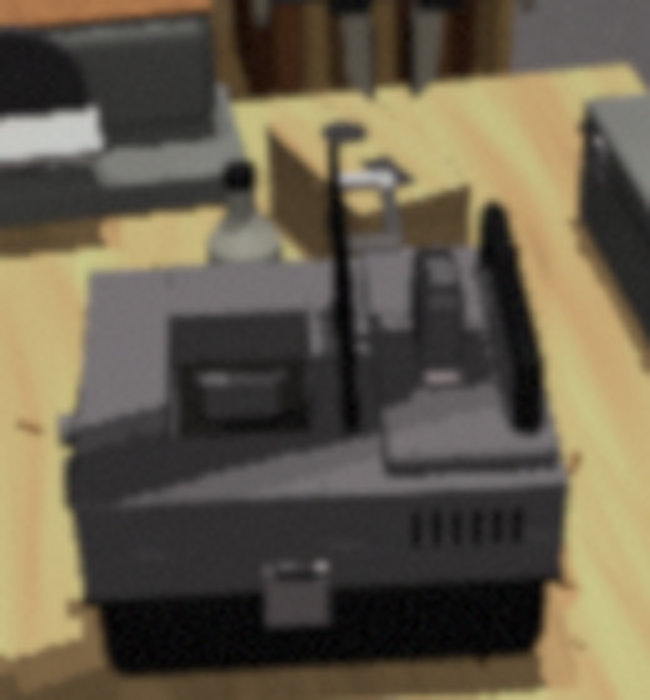

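The filter's fin is clear to see at about (228,136), matching the predicted (226.9,135.6). I'll move over it and turn the wrist 90°.

```bash
python3 -m creep '[{"translation":[0,-0.028,0],"rot":[0,0,0],"jaw":0.08},{"translation":[0,-0.028,0],"rot":[0,0,0],"jaw":0.08},{"translation":[0,-0.028,0],"rot":[0,0,0],"jaw":0.08},{"translation":[0,-0.027,0],"rot":[0,0,0],"jaw":0.08}]'
python3 -m creep '[{"translation":[0,0,0],"rot":[0,0,-7],"jaw":0.08},{"translation":[0,0,0],"rot":[0,0,-7],"jaw":0.08},{"translation":[0,0,0],"rot":[0,0,-7],"jaw":0.08},{"translation":[0,0,0],"rot":[0,0,-7],"jaw":0.08},{"translation":[0,0,0],"rot":[0,0,-7],"jaw":0.08},{"translation":[0,0,0],"rot":[0,0,-7],"jaw":0.08},{"translation":[0,0,0],"rot":[0,0,-7],"jaw":0.08},{"translation":[0,0,0],"rot":[0,0,-7],"jaw":0.08},{"translation":[0,0,0],"rot":[0,0,-7],"jaw":0.08},{"translation":[0,0,0],"rot":[0,0,-7],"jaw":0.08},{"translation":[0,0,0],"rot":[0,0,-7],"jaw":0.08},{"translation":[0,0,0],"rot":[0,0,-7],"jaw":0.08}]'
python3 -m creep '[{"translation":[0,0,0],"rot":[0,0,-6],"jaw":0.08},{"translation":[0,0,0],"rot":[0,0,0],"jaw":0.08}]'
python3 -c "
from h import *
s,R=st(w((-.051,0,.3863)))
crop('side',180,310,60,200,5,'s17')
print(proj('side',s['position']+[0,0,.026-.014]))"
```

```text
clock: 11.95
position: [0.5299, 0.2478, 0.3775]
ee_rot: [-2.354, -2.08, 0.004]
force: [0.4, 0.6, 1.0]
width: 0.76
clock: 12.95
position: [0.5312, 0.2478, 0.3777]
ee_rot: [-0.348, -3.121, 0.002]
force: [0.3, 0.3, -0.3]
width: 0.873
clock: 13.12
position: [0.5313, 0.2477, 0.3778]
ee_rot: [-0.186, -3.134, 0.002]
force: [-0.2, 1.4, -1.1]
width: 0.868
t 13.12 pos [0.5313 0.2477 0.3778] yaw_y 83.2 z [-0.002 -0.001 -1.   ] F [-0.2  1.4 -1.1] w 79.7 q [-0.7   0.28  0.24  1.39 -0.07  1.48  0.99]
tool shift mm [-1.9  0.3 -8.5]
[223.1597721   84.05245265]
```

View pics/s17.png

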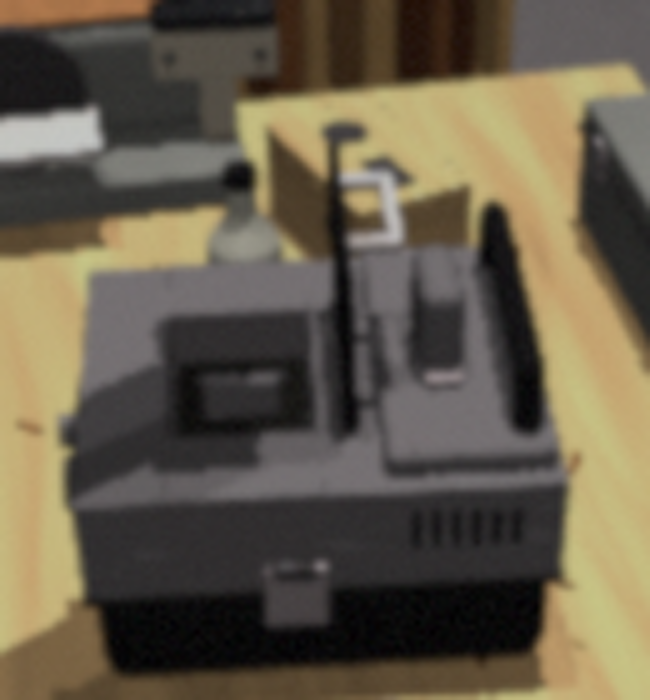

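The near finger is at about (224,87), over the bay. The fin at (228,136) and the flap at u≈248 are clear of the path. I'll descend in two stages.

```bash
python3 -m creep '[{"translation":[-0.002,0,0.02],"rot":[0,0,0.5],"jaw":0.06},{"translation":[0,0,0.02],"rot":[0,0,0],"jaw":0.06},{"translation":[0,0,0.02],"rot":[0,0,0],"jaw":0.06},{"translation":[0,0,0.02],"rot":[0,0,0],"jaw":0.06},{"translation":[0,0,0.02],"rot":[0,0,0],"jaw":0.06},{"translation":[0,0,0.02],"rot":[0,0,0],"jaw":0.06},{"translation":[0,0,0.02],"rot":[0,0,0],"jaw":0.06},{"translation":[0,0,0.02],"rot":[0,0,0],"jaw":0.06},{"translation":[0,0,0.02],"rot":[0,0,0],"jaw":0.06},{"translation":[0,0,0.015],"rot":[0,0,0],"jaw":0.06},{"translation":[0,0,0],"rot":[0,0,0],"jaw":0.06}]'
python3 -c "
from h import *
s,R=st(w((-.051,0,.150)))
crop('side',180,310,60,200,5,'s18')"
```

```text
clock: 14.08
position: [0.5315, 0.2467, 0.1803]
ee_rot: [-0.213, -3.129, 0.006]
force: [-1.0, -0.3, -0.1]
width: 0.655
t 14.08 pos [0.5315 0.2467 0.1803] yaw_y 82.2 z [-0.005 -0.003 -1.   ] F [-1.  -0.3 -0.1] w 60.1 q [-0.68  0.4   0.22  1.72 -0.1   1.04  1.  ]
tool shift mm [-1.7  1.4 30.3]
```

View pics/s18.png

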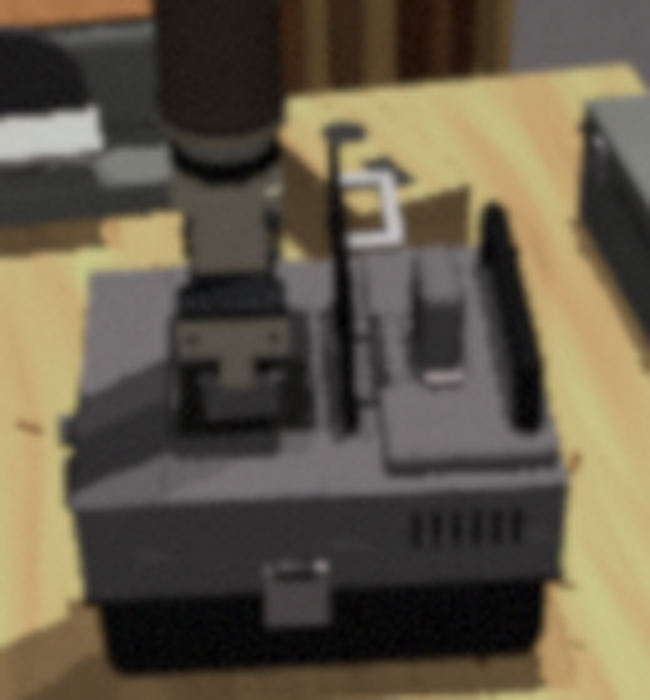

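```bash
python3 -c "
from h import *
s,R=st()
for d in (-.095,-.065,-.03):
  for z in (.18,.2,.22,.24,.26): print(d,z,((proj('side',w((-.0525,d,z)))-[180,60])*5).round())"
```

```text
t 14.13 pos [0.5324 0.2471 0.1822] yaw_y 82.24 z [-0.003 -0.002 -1.   ] F [0.2 0.7 1.1] w 59.9 q [-0.68  0.4   0.22  1.71 -0.1   1.05  1.  ]
-0.095 0.18 [237. 461.]
-0.095 0.2 [236. 438.]
-0.095 0.22 [234. 415.]
-0.095 0.24 [232. 391.]
-0.095 0.26 [231. 366.]
-0.065 0.18 [236. 435.]
-0.065 0.2 [235. 412.]
-0.065 0.22 [233. 389.]
-0.065 0.24 [232. 365.]
-0.065 0.26 [230. 341.]
-0.03 0.18 [235. 406.]
-0.03 0.2 [234. 384.]
-0.03 0.22 [232. 360.]
-0.03 0.24 [231. 337.]
-0.03 0.26 [229. 313.]
```

```bash
python3 -m creep '[{"translation":[-0.001,0.001,0.011],"rot":[0,0,0],"jaw":0.06},{"translation":[0,0,0.011],"rot":[0,0,0],"jaw":0.06},{"translation":[0,0,0.011],"rot":[0,0,0],"jaw":0.06},{"translation":[0,0,0],"rot":[0,0,0],"jaw":0.0},{"translation":[0,0,0],"rot":[0,0,0],"jaw":0.0},{"translation":[0,0,0],"rot":[0,0,0],"jaw":0.0},{"translation":[0,0,0],"rot":[0,0,0],"jaw":0.0},{"translation":[0,0,0],"rot":[0,0,0],"jaw":0.0},{"translation":[0,0,0],"rot":[0,0,0],"jaw":0.0},{"translation":[0,0,0],"rot":[0,0,0],"jaw":0.0},{"translation":[0,0,0],"rot":[0,0,0],"jaw":0.0},{"translation":[0,0,0],"rot":[0,0,0],"jaw":0.0}]' 35
python3 -c "
from h import *
s,R=st(w((-.0525,0,.150)))
crop('side',180,310,60,200,5,'s19')"
```

```text
clock: 15.13
position: [0.5351, 0.2489, 0.1511]
ee_rot: [0.208, 3.134, 0.001]
force: [-0.5, 1.7, 1.6]
width: 0.126
t 15.13 pos [0.5351 0.2489 0.1511] yaw_y 82.42 z [ 0.001  0.001 -1.   ] F [-0.5  1.7  1.6] w 11.5 q [-0.68  0.43  0.21  1.75 -0.11  0.97  1.01]
tool shift mm [ 3.2 -1.4  1.1]
```

View pics/s19.png

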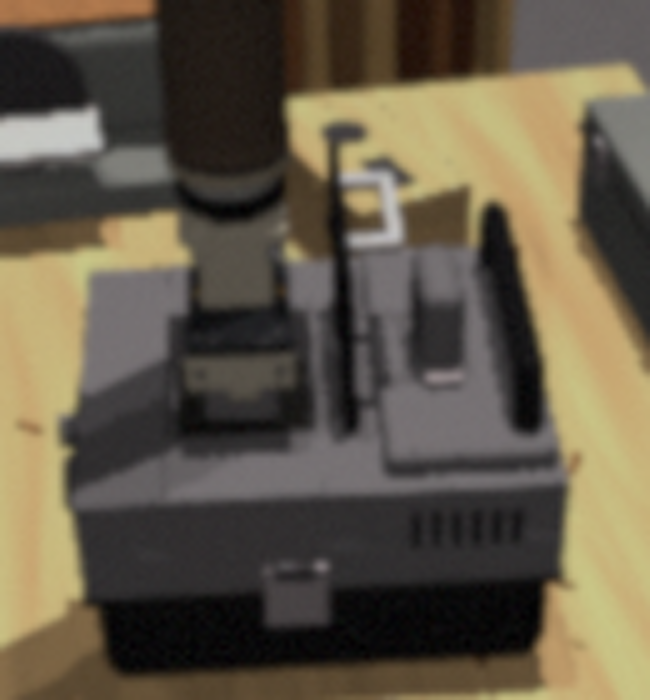

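The fin is gripped at 11.5 mm. I'll draw the cassette straight up.

```bash
python3 -m creep '[{"translation":[0,0,-0.005],"rot":[0,0,0],"jaw":0.0},{"translation":[0,0,-0.01],"rot":[0,0,0],"jaw":0.0},{"translation":[0,0,-0.01],"rot":[0,0,0],"jaw":0.0},{"translation":[0,0,-0.01],"rot":[0,0,0],"jaw":0.0}]'
python3 -m creep '[{"translation":[0,0,-0.012],"rot":[0,0,0],"jaw":0.0},{"translation":[0,0,-0.012],"rot":[0,0,0],"jaw":0.0},{"translation":[0,0,-0.012],"rot":[0,0,0],"jaw":0.0},{"translation":[0,0,-0.012],"rot":[0,0,0],"jaw":0.0},{"translation":[0,0,-0.012],"rot":[0,0,0],"jaw":0.0},{"translation":[0,0,-0.012],"rot":[0,0,0],"jaw":0.0},{"translation":[0,0,-0.012],"rot":[0,0,0],"jaw":0.0},{"translation":[0,0,-0.007],"rot":[0,0,0],"jaw":0.0},{"translation":[0,0,0],"rot":[0,0,0],"jaw":0.0},{"translation":[0,0,0],"rot":[0,0,0],"jaw":0.0}]'
python3 -c "
from h import *
s,R=st(np.array([.5655,-.273,.275]))
crop('side',180,310,60,200,5,'s20');crop('top',100,240,115,260,5,'t20')"
```

```text
clock: 15.52
position: [0.535, 0.2483, 0.187]
ee_rot: [0.208, 3.135, -0.0]
force: [0.6, -0.1, -3.1]
width: 0.126
clock: 16.35
position: [0.535, 0.2485, 0.2772]
ee_rot: [0.208, 3.134, 0.001]
force: [0.3, 0.2, -2.8]
width: 0.12
t 16.35 pos [0.535  0.2485 0.2772] yaw_y 82.41 z [ 0.001  0.    -1.   ] F [ 0.3  0.2 -2.8] w 11.1 q [-0.69  0.33  0.23  1.57 -0.08  1.25  0.99]
tool shift mm [ -99.2 -512.9    2. ]
```

View pics/s20.png

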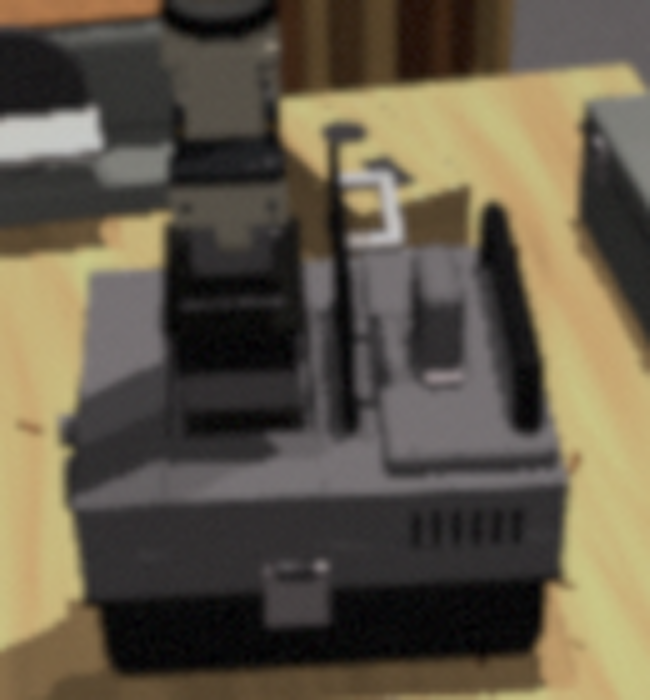

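View pics/t20.png

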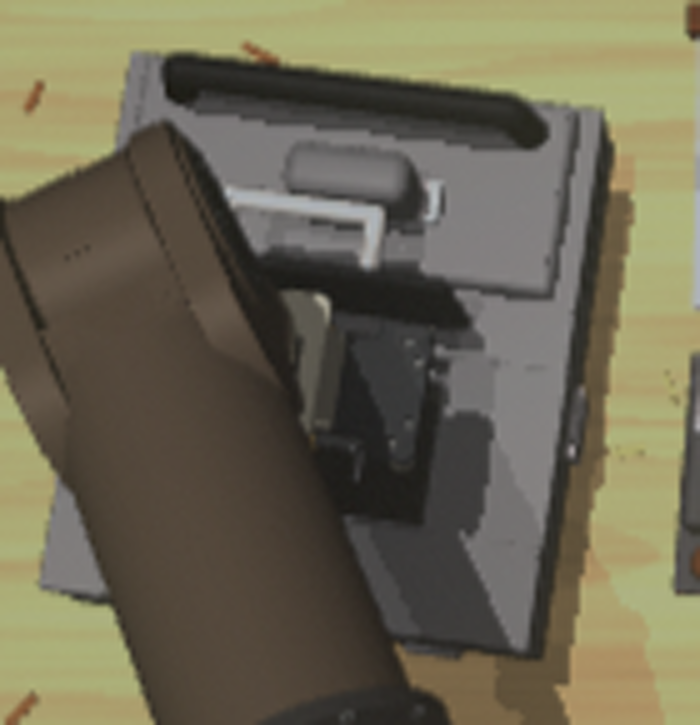

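The cassette is fully out and level, hanging at about (226,120), with the flap still upright. I'll carry it along the extractor's −y first, to stay clear of the flap.

```bash
python3 -m creep '[{"translation":[0,-0.008,0],"rot":[0,0,0],"jaw":0.0},{"translation":[0,-0.016,0],"rot":[0,0,0],"jaw":0.0},{"translation":[0,-0.022,0],"rot":[0,0,0],"jaw":0.0},{"translation":[0,-0.022,0],"rot":[0,0,0],"jaw":0.0},{"translation":[0,-0.022,0],"rot":[0,0,0],"jaw":0.0},{"translation":[0,-0.022,0],"rot":[0,0,0],"jaw":0.0},{"translation":[0,-0.022,0],"rot":[0,0,0],"jaw":0.0},{"translation":[0,-0.022,0],"rot":[0,0,0],"jaw":0.0},{"translation":[0,-0.022,0],"rot":[0,0,0],"jaw":0.0},{"translation":[0,-0.022,0],"rot":[0,0,0],"jaw":0.0},{"translation":[0,-0.012,0],"rot":[0,0,0],"jaw":0.0},{"translation":[0,0,0],"rot":[0,0,0],"jaw":0.0}]'
python3 -c "
from h import *
s,R=st(np.array([.5655,-.273,.25]))"
```

```text
clock: 17.45
position: [0.5061, 0.0338, 0.2769]
ee_rot: [-0.217, -3.134, 0.002]
force: [0.1, 0.0, -2.7]
width: 0.13
t 17.45 pos [0.5061 0.0338 0.2769] yaw_y 82.09 z [-0.    -0.001 -1.   ] F [ 0.1  0.  -2.7] w 11.9 q [-0.45  0.18  0.33  1.77 -0.06  1.2   1.33]
tool shift mm [-101.1 -295.7   27.3]
```

```bash
python3 -m creep '[{"translation":[-0.004,-0.012,0],"rot":[0,0,0],"jaw":0.0},{"translation":[-0.008,-0.024,0],"rot":[0,0,0],"jaw":0.0},{"translation":[-0.01,-0.03,0],"rot":[0,0,0],"jaw":0.0},{"translation":[-0.01,-0.03,0],"rot":[0,0,0],"jaw":0.0},{"translation":[-0.01,-0.03,0.002],"rot":[0,0,0],"jaw":0.0},{"translation":[-0.01,-0.03,0.005],"rot":[0,0,0],"jaw":0.0},{"translation":[-0.01,-0.03,0.005],"rot":[0,0,0],"jaw":0.0},{"translation":[-0.01,-0.03,0.005],"rot":[0,0,0],"jaw":0.0},{"translation":[-0.01,-0.03,0.005],"rot":[0,0,0],"jaw":0.0},{"translation":[-0.01,-0.028,0.005],"rot":[0,0,0],"jaw":0.0},{"translation":[-0.008,-0.02,0.005],"rot":[0,0,0],"jaw":0.0},{"translation":[0,0,0.005],"rot":[0,0,0],"jaw":0.0}]'
python3 -m creep '[{"translation":[0,0,0.006],"rot":[0,0,0],"jaw":0.0},{"translation":[0,0,0.005],"rot":[0,0,0],"jaw":0.0},{"translation":[0,0,0],"rot":[0,0,0],"jaw":0.0},{"translation":[0,0,0],"rot":[0,0,0],"jaw":0.0}]'
python3 -c "
from h import *
s,R=st(np.array([.5655,-.273,.226]))
a=optics.get_image('side');b=optics.get_image('top')
cv2.imwrite('pics/s21.png',a[:,:,::-1]);cv2.imwrite('pics/t21.png',b[:,:,::-1])
for n in C:
  for t in ['filter_center','tub','filter_grip']: print(n,t,[(np.round(d['location'],1),round(d['score'],2)) for d in optics.pinpoint(n,t)[:2]])
print(proj('side',s['position']),proj('top',s['position']))
"
```

```text
clock: 18.45
position: [0.5668, -0.2716, 0.2391]
ee_rot: [-0.216, -3.134, 0.005]
force: [-0.6, -0.5, -3.6]
width: 0.125
clock: 18.78
position: [0.5673, -0.2646, 0.2285]
ee_rot: [-0.205, -3.134, -0.002]
force: [-0.3, -0.8, -1.7]
width: 0.124
t 18.78 pos [ 0.5673 -0.2646  0.2285] yaw_y 82.53 z [-0.     0.001 -1.   ] F [-0.3 -0.8 -1.7] w 11.4 q [ 0.05  0.44  0.45  1.57 -0.2   1.18  1.98]
tool shift mm [ 0.7 -8.6  2.5]
side filter_center [(array([269.1, 231.9]), 0.72)]
side tub [(array([269.4, 282.3]), 0.83), (array([303.5, 208.6]), 0.44)]
side filter_grip [(array([267.6, 228.5]), 0.95)]
top filter_center [(array([162.7, 197.8]), 0.69), (array([332.3, 185.3]), 0.52)]
top tub []
top filter_grip [(array([331.9, 189.2]), 0.65), (array([240.7, 207.1]), 0.52)]
[268.14003006 231.69940656] [332.05244473 186.43140233]
```

View pics/s21.png

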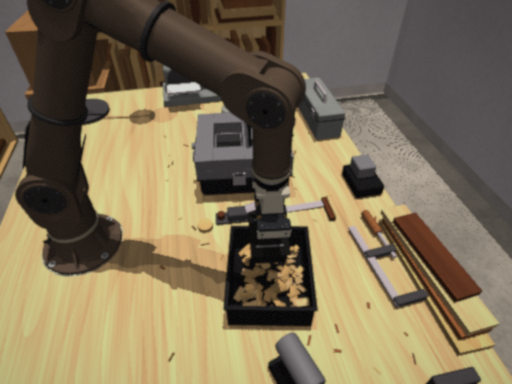

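View pics/t21.png

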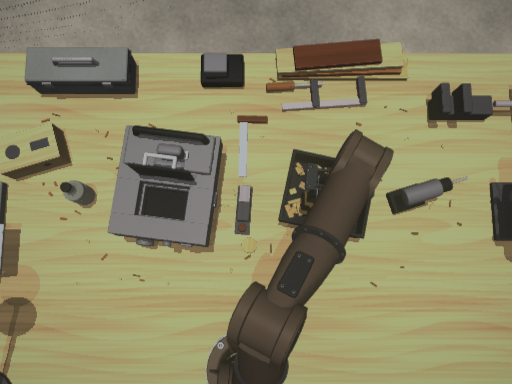

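```bash
python3 -m creep '[{"translation":[0,-0.004,0],"rot":[0,0,0],"jaw":0.0},{"translation":[0,-0.003,0],"rot":[0,0,0],"jaw":0.0},{"translation":[0,0,0],"rot":[0,0,0],"jaw":0.0},{"translation":[0,0,0],"rot":[0,0,0],"jaw":0.0},{"translation":[0,0,0],"rot":[0,0,0],"jaw":0.0},{"translation":[0,0,0],"rot":[0,0,0],"jaw":0.0},{"translation":[0,0,0],"rot":[0,0,0],"jaw":0.0},{"translation":[0,0,0],"rot":[0,0,0],"jaw":0.0}]'
python3 -c "
from h import *
print(tri((269.1,231.9),(332.3,185.3)),atz('side',(269.4,282.3),0), 'tub avg',np.mean([atz('top',p,.1) for p in [(293.7,149.5),(376.3,167.5),(364.2,238),(278.8,220.8)]],0),np.mean([atz('side',p,.1) for p in [(231,227),(308,227),(316,310),(224.5,309)]],0))
s,R=st()
crop('side',215,330,175,335,3.7,'s22')
print(np.abs(s['dq']).max())"
```

```text
clock: 19.85
position: [0.5663, -0.2731, 0.2288]
ee_rot: [-0.208, -3.135, -0.0]
force: [-0.3, 0.2, -3.3]
width: 0.124
[ 0.57024552 -0.26543151  0.22822025] [ 0.57408455 -0.27330363  0.        ] tub avg [ 0.56471318 -0.27383546  0.1       ] [ 0.571917   -0.27713747  0.1       ]
t 19.85 pos [ 0.5663 -0.2731  0.2288] yaw_y 82.42 z [-0.  0. -1.] F [-0.3  0.2 -3.3] w 11.4 q [ 0.06  0.44  0.46  1.56 -0.21  1.19  1.99]
0.0014585592561305507
```

View pics/s22.png

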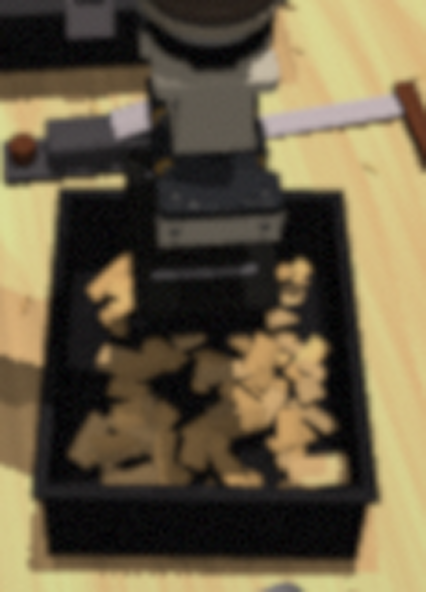

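The cassette hangs level and still over the middle of the tub. Its centre is about 0.22 m up, all estimates of the tub's middle agree within about 1 cm, and the flap stands upright. I'm handing it in.

```bash
python3 -c "
from cell import arm
print(arm.sign_off())"
```

```text
the job is handed in; nothing more can be done
None
```

I swung the flap up by its bar to about 1.55 rad and left it open. I then drew the cassette straight up by its fin and carried it level to the tub. I handed the job in at about 20 s, still holding the cassette over the tub; no verdict was reported.

**Last checks**
- **Grip:** the jaws read 11.4 mm on the 12 mm fin, at 35 N, with about 3 N hanging on the wrist. The arm was still and the tool pointed straight down.
- **Position:** the reported tool position was (0.566, −0.273). The tub's middle came out at (0.565–0.574, −0.273 to −0.277), depending on the camera and method.
- **Height:** the cassette's centre is about 0.22–0.23 m above the bench, so its underside is roughly 80 mm above the rim.
- **Flap and bystanders:** the flap stands open in the last top picture, and the bystanders in view looked unmoved by eye; I did not measure them.

**What failed or disagreed**
- **First grasp missed:** my first close on the bar shut on nothing. The fingertips look about 26–30 mm higher than the stated tool geometry gives. I corrected for that from the pictures, and the second close held.
- **Weak detections:** in the last top picture the tub was not reported at all. The best match for the cassette's centre there was a false one at the bay, so I used the second.

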